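# Clamp an aluminium plate under the spring clip of a drilling jig

## Robot

A 6-joint arm with a two-finger parallel gripper is mounted at the origin on the work surface. World frame = base frame: x ahead of the robot, y to its left, z up, the work surface at z = 0. Lengths are in mm, angles in rad, forces in N, time in s.
With the tool pointing down it reaches from about 425 to 1125 mm from the base axis. Payload 14.9 kg.
Tool frame: the origin (TCP) lies at the very end of the fingers, on their centre line; the grasp point (between the pads) lies 19 mm behind it; z points along the fingers, y is the line along which they close (so a half turn about z gives the same grasp; the last joint's range is limited). The gripper opens to 91 mm and grips with 3 to 60 N. Pads are 32 mm wide; open, the fingers measure 118 mm over their backs; the gripper's body (76 mm by 178 mm) begins 60 mm behind the grasp point.
Start: joints at [-1.328, 0.379, 1.734, -0, 1.028, -0.033], TCP at [190.617, -673.56, 193.532] pointing down, gripper open.
Joint ranges: [-2.77, 2.77], [-0.74, 2.19], [0, 2.66], [-1.06, 4.2], [0.31, 2.87], [-3.08, 3.08]. Speed limits (rad/s): [1.89, 1.89, 2.39, 3.14, 3.14, 3.14].

## Interface

Orientations are given as a rotation vector (axis times angle).
In Python, from rig import arm, optics, spotter gives the robot as it stands.
- The arm moves only by the tool drive_tool, never from a script. Its argument "increments" is a list of rows, each a list of 7 numbers: the shift along the world's x, y, z in cm, then the turn, a rotation vector about the world's x, y, z in degrees, then the closure in counts, from 0 (fully open) to 255 (shut). A call has 1 to 12 rows; each row is the pose to reach, as a shift and turn from the pose commanded when the call began; what a row does not reach only later rows make up. A row lasts 1/10 s, in which the tool goes at most 50 mm and 8.59 degrees, less where a joint would pass 70% of its speed; a pose out of reach is approached as far as the arm can. A call with a gripper value outside its range is refused whole. The fingers move at their own pace and stop on an object; the grip force is fixed at half the most. Time passes only in rows, so rows that repeat a pose let the fingers close. It gives the time, the measured TCP pose, the force, the opening and the grip force at its end, in the units of the state.
- arm.get_obs(): the state, without advancing time (a new reading comes with each control period).
- optics.grab_frame(name): name is "side" or "top"; returns a dict with "pixels" (384x512x3 uint8, blue, green, red), "mtx" (3x3 intrinsics, pixels), "R" (3x3) and "t" (3): a world point X has camera coordinates R X + t. Camera axes: x right, y down, z forward; pixel columns grow to the right and rows downward; lengths in mm; the calibration is good to about 2 mm. A picture is of the moment at which its call begins. There is no depth.
- arm.hand_in(): hands the job in; it is judged then, once.
Trained networks look in a picture, given as the dict that the camera call returned (one of the last four; its "shot" number tells which), for a name from the list of things; names that differ only in an ending like _2 or _b are one class to them, and where a whole thing is asked for, a point or a joint stands for the part that bears it (a point fixed in the world has none). Each returns a list of dicts, best first, with "score" (0 to 1); they miss things now and then, are a little off and sometimes report something else, mostly with a low value. They report only what shows in the picture. A call takes as long as a camera call. They do not tell look-alikes from the thing itself.
- spotter.boxes_of(picture, label): "box" ([centre column, centre row, width, height] in pixels, round what is visible of it).
- spotter.cut_out(picture, label): "mask" (384x512 bool, what is visible of it) and "box" ([centre column, centre row, width, height] in pixels, round what is visible of it).
- spotter.place_of(picture, label): "at" ([column, row] in pixels: a listed point, or the origin of a listed thing).
The state is a dict: "t": time; "joint_pos": joint angles; "qd": joint speeds; "tau": joint torques, N m; "tool_pos": TCP position; "tool_rot": TCP orientation; "contact_force": force on the tool from outside, world axes, zero at the start; "wrist_torque": the same for the moment, N m; "grip_width": finger opening in mm; "finger_force": force on a finger pad.
Only numpy, scipy, OpenCV 4.12 (cv2) and the standard library are available. Lean on these libraries where they do the work, as an engineer would, in place of code of your own. Each camera call takes 0.05 s, during which the arm holds its last target. There are 200 camera calls.

## Task

Get the two-hole aluminium plate ready for drilling: lift the drilling jig's spring clip until it stays up by itself, then fetch the plate from the parts tray and push it home on the jig's bed under the raised clip, one end overhanging the open front, so that it bears lightly but surely on the end stop and the side fence at the same time. Then ease the clip down by its handle until its rubber nose grips the plate, without letting it snap or forcing anything, and let go, leaving everything else where it lies.

Things in the scene. Friction and masses are not known exactly. Their poses are not given: they have to be found in the camera images.
- jig: Drilling jig, a heavy fixed aluminium block on the bench. Origin at bench height; its x axis points from the open front edge to the clip's hinge, y to the side fence, z up. Bed (flat top) 20 mm above the bench, x = -25 to +105, y = -55 to +55 mm. Seated, the plate lies flat along x with its centre at y = 0, 23 mm above the bench, and its front 26 to 38 mm overhang the bed's front edge, free for fingers.
- end_stop: Slotted guide in the jig's bed with the end stop, a steel block 10 (x) x 30 (y) x 8 mm high, locked somewhere along it: its face to the plate lies between x = +41 and +53 mm of the jig, differently each time and not measured: find it by touch (stop_face is that face's middle). Origin (the guide's) as the jig's, 20 mm up. A push of 3 N or more counts as bearing on it; over 12 N bruises the plate.
- side_fence: Steel strip on the jig, 55 (x) x 10 (y) x 8 mm high above the bed. Origin at the jig's, raised 20 mm to the bed; the face that the plate's long edge must meet is at y = +20 mm, from x = -15 to +40 mm. A push of 3 N or more counts as bearing on it; over 12 N bruises the plate.
- clip (a joint): Spring clip, rad: 0 nose on bare bed, about 0.11 nose on the plate, 1.6 fully up. Over-centre spring, 0.5 N m/rad about 0.85: below that it springs down (shut: 5 N at handle, 7 to 8 N at nose), above it stays up. Hinge axis along jig y. Let go half-way it snaps down at 3 rad/s or more: bring it down held, at 2 rad/s or less, and let go once the nose is on the plate. Over 30 N there marks the plate.
- clip_handle (a point): Centre of the clip's handle, a black round bar along the jig's y, 30 mm long, 12 mm in diameter, on the end of an 18 mm wide steel arm; when shut it is 41 mm above the bed at jig x = -5 mm. It can be pinched by its two end faces and turns between the fingers. From the hinge axis it is 80 mm towards the jig's front and 27 mm up when shut, 84 mm radius. Axes are the clip's and turn with it (y along the bar).
- clip_hinge (a point): Point on the clip's hinge axis, 34 mm above the bench, at jig x = +75 mm, y = 0, axes as the jig's. The clip's nose is a rubber bar 55 mm from it towards the front.
- plate_center (a point): Centre of the plate to be clamped: bare aluminium, 110 (x) x 40 (y) x 6 mm (z), two 13 mm holes on its centre line 26 mm either side of the centre; starts flat in the tray, z up; either end may go first. 40 to 90 g.
- plate: The same plate; origin at the centre of its underside, axes the same.
- tray: Grey box-lid parts tray, fixed, 210 (x) x 190 (y) x 18 mm high, floor and walls 3 mm thick. Origin at bench height under its centre. The plate lies in its -y half; a ring (brake disc) and a small bracket lie in the +y half and stay there.
- brake_disc: Bystander: steel ring, 54 mm across, 5 mm thick, in the tray.
- engine_mount: Bystander: small aluminium angle bracket 46 x 26 x 19 mm, in the tray.
- screwdriver: Bystander: screwdriver 160 mm long, lying between tray and jig.
- nippers: Bystander: side cutters with yellow grips, about 130 mm long, lying in the middle, nearest the robot.
- cement: Bystander: cement jar with green cap, 36 mm across, 55 mm high, behind the middle.
- paint: Bystander: red paint jar with white cap, 32 mm across, 45 mm high, behind the middle.
- knife: Bystander: hobby knife, 140 mm long, off to the left.
- steel_rule: Bystander: steel rule, 200 x 22 mm, off to the right.
There are look-alikes about, which are no part of the job. Leave any blue look-alike of the jig alone. There is more than one size of the plate; the job needs the smaller.

How it is judged (in metres and radians):
On the way, in this order (a step that is already met when the one before it is completed fails the run):
1. the clip stands up by itself, untouched (past 1.2 rad) (value of joint clip above 1.2 rad and contact force between the fingers and clip below 0.1 N), for 0.2 s.
2. with the clip up, the plate lies on the bed and bears on end stop and side fence at once, 3 N or more on each (value of joint clip above 1.2 rad and contact force between plate and end_stop above 3 N and contact force between plate and side_fence above 3 N and z of plate_center in the frame of jig below 0.027 m), for 0.15 s.
At the end, for the whole second after the job is handed in: The plate lies flat on the bed, its end within 2 mm of the end stop and its edge within 2 mm of the side fence, square to within 0.04 rad; the clip is down on it (0.06 to 0.16 rad) and presses with over 2 N, and all is at rest (value of joint clip between 0.06 and 0.16 rad and contact force between clip and plate above 2 N and angle between the x axis of plate and the x axis of jig, either way round below 0.04 rad and angle between plate_center's own z axis and vertical below 0.04 rad and linear speed of plate below 0.01 m/s and velocity of joint clip between -0.05 and 0.05 rad/s and y of plate_center in the frame of jig between -0.002 and 0.002 m and z of plate_center in the frame of jig between 0.021 and 0.025 m and distance between stop_face and plate_center between 0.053 and 0.057 m); the robot touches nothing.
It fails at once if the plate is forced against a stop with more than 12 N (contact force between plate and end_stop above 12 N or contact force between plate and side_fence above 12 N).
It fails at once if the clip is let snap: falling faster than 2.5 rad/s while more than 0.2 rad open (value of joint clip above 0.2 rad and velocity of joint clip below -2.5 rad/s).
It fails at once if the clip is forced onto the plate or struck on it, over 30 N (contact force between clip and plate above 30 N).
It fails at once if a bystander is moved more than 20 mm (distance of any of brake_disc, engine_mount, screwdriver, nippers, cement, paint, knife, steel_rule from where it was at the start of the episode above 0.02 m).
It also fails if it takes over 72 s, if anything falls off the work surface, if the arm or the gripper's body presses on something with over 40 N, if the wrist force passes 120 N, or if a joint passes its speed limit or range.

## Working session

There is one attempt and no reset: what is moved stays moved. The work goes in short steps, Python scripts to look and compute and a tool call to move; the robot and the scene stay as the last step left them, time stands still between calls to the robot, and variables do not carry over. Pictures are saved under pics/ and viewed, at most 10 in all, crops included, and the job is handed in when it is done.

Besides the shell and the picture viewer there is one more tool, called after ">>>" by a JSON object that holds its "fn" and its "kwargs". drive_tool: Moves the arm, as the interface text tells. Its arguments: {"type":"object","properties":{"increments":{"type":"array"}},"required":["increments"]}

```bash
mkdir -p pics; cat > h.py <<'E'
import numpy as np, cv2
from rig import arm, optics, spotter
def ray(p,uv):
    d=p["R"].T@np.linalg.inv(p["mtx"])@np.array([uv[0],uv[1],1.]); c=-p["R"].T@np.array(p["t"]); return c,d
def at_z(p,uv,z):
    c,d=ray(p,uv); return c+d*(z-c[2])/d[2]
def tri(p1,u1,p2,u2):
    A=[];b=[]
    for p,u in((p1,u1),(p2,u2)):
        c,d=ray(p,u); d=d/np.linalg.norm(d); M=np.eye(3)-np.outer(d,d); A.append(M);b.append(M@c)
    A=np.array(A);x=np.linalg.solve(A.sum(0),sum(b)); return x,max(np.linalg.norm(M@x-bb) for M,bb in zip(A,b))
def proj(p,X):
    q=p["mtx"]@(p["R"]@np.array(X,float)+np.array(p["t"])); return q[:2]/q[2]
E
python3 - <<'E'
from h import *
np.set_printoptions(precision=1,suppress=True)
P={n:optics.grab_frame(n) for n in("top","side")}
for n,p in P.items():
    p["R"]=np.array(p["R"]);p["mtx"]=np.array(p["mtx"]); cv2.imwrite(f"pics/{n}0.png",p["pixels"])
    print(n,"cam",-p["R"].T@np.array(p["t"]))
Z=dict(jig=0,clip_handle=61,clip_hinge=34,plate_center=20,tray=0,end_stop=20,side_fence=20)
for l,z in Z.items():
    for n,p in P.items():
        for d in spotter.place_of(p,l)[:4]: print(l,n,round(d["score"],2),np.array(d["at"]),at_z(p,d["at"],z)[:2])
print(arm.get_obs())
E
```

```text
top cam [ 313.   -12.  1159.1]
side cam [ 15.  709.5 820.5]
jig top 0.89 [171.1 250.1] [327.7 213.1]
jig top 0.67 [379.3 125.2] [ 658.3 -372.4]
jig top 0.65 [196.5 161. ] [570.4 142.9]
jig side 0.82 [257.9 301.1] [335.3 219.8]
jig side 0.79 [194.8 243.7] [563.8 157.1]
clip_handle top 0.72 [168.9 249.5] [328.7 206.9]
clip_handle top 0.5 [190.8 159.2] [562.1 149.7]
clip_handle side 0.79 [261.1 285.5] [326.8 219. ]
clip_handle side 0.59 [190.3 225.9] [569.4 157.4]
clip_hinge top 0.88 [181.6 131.5] [646.2 178.3]
clip_hinge top 0.81 [160.3 218. ] [412.  235.1]
clip_hinge side 0.72 [163.7 228.9] [639.7 181.4]
clip_hinge side 0.66 [227.1 284. ] [404.2 237.8]
plate_center top 0.55 [351.  285.9] [ 221.1 -259.9]
plate_center side 0.81 [284.  172.1] [ 504.4 -194.1]
plate_center side 0.42 [186.2 181.2] [725.2  -9.7]
tray top 0.67 [312.6 179.9] [ 507.7 -176.7]
tray side 0.57 [277.9 178.7] [ 516.3 -179.5]
end_stop top 0.62 [192.4 158.3] [573.8 151.4]
side_fence top 0.63 [188.4 160. ] [569.4 162.3]
side_fence top 0.46 [167.5 247.4] [334.8 218.7]
side_fence side 0.52 [255.9 299.4] [333.5 230.3]
side_fence side 0.4 [192.3 236.3] [571.6 154. ]
{'t': 0.8, 'joint_pos': array([-1.3,  0.4,  1.7,  0. ,  1. , -0. ]), 'qd': array([-0.,  0.,  0.,  0., -0.,  0.]), 'tau': array([ -0. , -76.4, -43.5,   0.1,   0. ,  -0. ]), 'tool_pos': array([ 190.6, -673.6,  193.5]), 'tool_rot': array([3.1, 0.4, 0. ]), 'contact_force': array([-0.5,  0.2,  0.8]), 'wrist_torque': array([ 0., -0., -0.]), 'finger_force': 0.0, 'grip_width': 91.01137324906297}
```

View pics/top0.png

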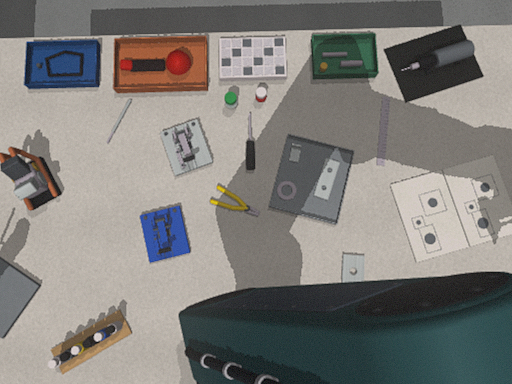

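View pics/side0.png

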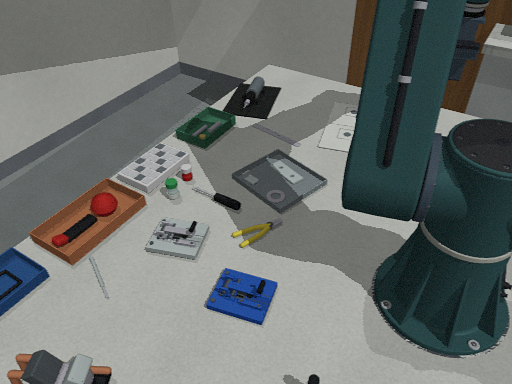

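```bash
python3 - <<'E'
from h import *
np.set_printoptions(precision=3,suppress=True)
P={n:optics.grab_frame(n) for n in("top","side")}
t=P["top"]["pixels"]; s=P["side"]["pixels"]
a=cv2.resize(t[108:183,150:225],(400,400),interpolation=cv2.INTER_CUBIC); b=cv2.resize(t[130:225,265:360],(400,400),interpolation=cv2.INTER_CUBIC)
cv2.imwrite("pics/crop1.png",np.hstack([a,b]))
for l,z in(("jig",20),("plate",9),("tray",18)):
  for n,p in P.items():
    for d in spotter.cut_out(p,l)[:3]:
        c=max(cv2.findContours(d["mask"].astype(np.uint8),0,2)[0],key=len)[:,0,:]
        w=np.array([at_z(p,u,z)[:2] for u in c],np.float32)
        print(l,n,round(d["score"],2),np.array(d["box"]),cv2.minAreaRect(w))
for l in("jig","clip_hinge","clip_handle","plate_center","stop_face","side_fence"):
    try:
      for n,p in P.items():
        print(l,n,[ (round(d["score"],2),np.round(d["at"],1)) for d in spotter.place_of(p,l)[:3]])
    except Exception as e: print(l,e)
E
```

```text
jig top 0.7 [187.2 150.1  46.9  61.1] ((607.9541015625, 170.18435668945312), (136.65089416503906, 113.667236328125), 17.993227005004883)
jig top 0.67 [165.6 236.4  47.7  57.6] ((372.96697998046875, 227.87493896484375), (132.25074768066406, 115.04653930664062), 11.922436714172363)
jig side 0.86 [177.1 239.4  58.   40.9] ((601.6981811523438, 174.54132080078125), (135.4099578857422, 120.16190338134766), 19.688413619995117)
jig side 0.59 [241.9 295.1  72.7  53.4] ((366.23895263671875, 235.04212951660156), (132.35435485839844, 116.90499877929688), 13.442656517028809)
plate top 0.94 [353.7 268.2  23.8  29.6] ((267.2388916015625, -267.9679260253906), (58.292816162109375, 71.22576904296875), 86.05191040039062)
plate top 0.8 [326.1 178.   26.7  42.4] ((510.73876953125, -212.28970336914062), (41.20956802368164, 111.55960845947266), 70.00179290771484)
plate side 0.92 [287.4 172.8  30.9  24.3] ((505.78936767578125, -211.2135009765625), (49.86653137207031, 119.41918182373047), 68.65717315673828)
tray top 0.56 [309.8 180.4  80.4  93.1] ((511.2674560546875, -169.89547729492188), (194.10537719726562
[... 634 characters left out ...]
4.4, 229.5])), (0.81, array([228.8, 282.8]))]
clip_handle top [(0.83, array([169.3, 251.5])), (0.56, array([191.8, 154.1]))]
clip_handle side [(0.73, array([259.7, 282.8])), (0.71, array([192.2, 228.9]))]
plate_center top [(0.8, array([324.7, 178.6])), (0.67, array([350.7, 283.9]))]
plate_center side [(0.6, array([288.4, 169.9]))]
stop_face it knows: brake_disc, cement, clip_handle, clip_hinge, end_stop, engine_mount, jig, knife, nippers, paint, plate, plate_center, screwdriver, side_fence, steel_rule, tray
side_fence top [(0.63, array([187.7, 158.9])), (0.59, array([164.9, 247.6]))]
side_fence side [(0.58, array([193.7, 238. ])), (0.53, array([259.1, 295.3])), (0.43, array([275. , 133.9]))]
```

View pics/crop1.png

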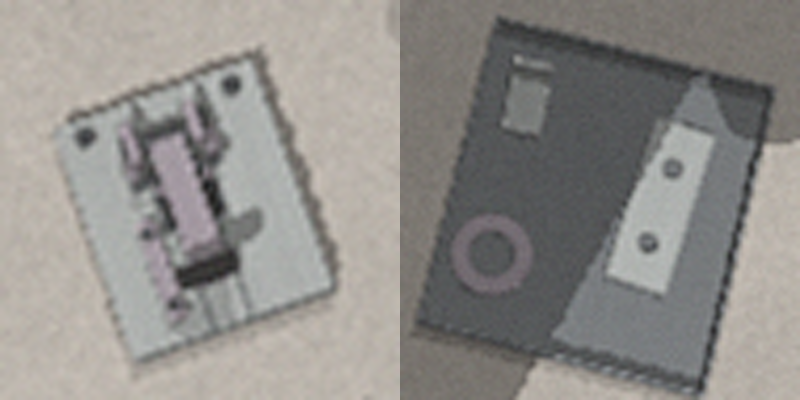

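```bash
cat > fit.py <<'E'
from h import *
from scipy.optimize import minimize
def fit(P,label,box3,x0,z0,extra=None):
    """box3: list of local points (mm) whose hull is the silhouette; fit x,y,yaw over both views"""
    M=[]
    for n,p in P.items():
        ds=spotter.cut_out(p,label)
        u0=proj(p,[x0[0],x0[1],z0])
        ds=[d for d in ds if np.hypot(*(np.array(d["box"][:2])-u0))<25]
        if ds: M.append((n,p,cv2.resize(ds[0]["mask"].astype(np.float32),None,fx=4,fy=4)>.5))
    def cost(v,full=False):
        c,s=np.cos(v[2]),np.sin(v[2]); tot=[]
        for n,p,m in M:
            im=np.zeros(m.shape,np.uint8)
            uv=np.array([proj(p,[v[0]+c*a-s*b,v[1]+s*a+c*b,h]) for a,b,h in box3])*4+1.5
            cv2.fillConvexPoly(im,cv2.convexHull((uv*16).astype(np.int32)),1,shift=4)
            r=im>0; tot.append(1-(r&m).sum()/(r|m).sum())
        return tot if full else sum(tot)
    best=None
    for k in range(3):
        r=minimize(cost,x0 if best is None else best.x,method="Nelder-Mead",options=dict(initial_simplex=np.array(x0 if best is None else best.x)+np.array([[0,0,0],[8,0,0],[0,8,0],[0,0,.08]])))
        best=r
    return best.x,cost(best.x,True)
E
python3 - <<'E'
from fit import *
np.set_printoptions(precision=3,suppress=True)
P={n:optics.grab_frame(n) for n in("top","side")}
J=[(x,y,z) for x in(-25,105) for y in(-55,55) for z in(0,20)]
Pl=[(x,y,z) for x in(-55,55) for y in(-20,20) for z in(3,9)]
for Q in (P,{"top":P["top"]},{"side":P["side"]}):
    print("jig",*fit(Q,"jig",J,[568,155,.31],20))
    print("plate",*fit(Q,"plate",Pl,[509,-210,-.35],6))
# handle/hinge triangulation
for l,a,b in(("hinge",(178.7,131.4),(164,229.2)),("handle",(188.8,159),(191.5,227.5))): print(l,*tri(P["top"],a,P["side"],b))
E
```

```text
jig [570.437 156.887   0.319] [np.float64(0.06520551467043734), np.float64(0.06845070422535215)]
plate [ 509.444 -213.279   -0.365] [np.float64(0.13123600081449804), np.float64(0.09145257715301336)]
jig [571.863 158.514   0.327] [np.float64(0.06278777731268315)]
plate [ 511.732 -212.546   -0.378] [np.float64(0.10102793064063964)]
jig [570.961 153.837   0.338] [np.float64(0.06329830743094444)]
plate [ 507.176 -213.884   -0.366] [np.float64(0.056365721776175604)]
hinge [642.341 183.612  35.003] 4.451444450856248
handle [565.219 156.446  56.361] 1.48205194721887
```

```bash
cat >> h.py <<'E'
from scipy.spatial.transform import Rotation as Ro
J=dict(x=570.5,y=156.5,yaw=.325)
def jw(a,b,z): 
    c,s=np.cos(J["yaw"]),np.sin(J["yaw"]); return np.array([J["x"]+c*a-s*b,J["y"]+s*a+c*b,z])
def st(yaw=None):
    o=arm.get_obs(); R=Ro.from_rotvec(o["tool_rot"]).as_matrix(); y=R[:,1]; yy=np.degrees(np.arctan2(y[1],y[0]))
    f=np.array(o["contact_force"]); c,s=np.cos(J["yaw"]),np.sin(J["yaw"])
    print("t",o["t"],"tcp",np.round(o["tool_pos"],1),"ydir",round(yy,2),"zax",np.round(R[:,2],3),"F",np.round(f,1),"Fjig",np.round([c*f[0]+s*f[1],-s*f[0]+c*f[1]],1),"w",round(o["grip_width"],1),"ff",round(o["finger_force"],1),"q",np.round(o["joint_pos"],2))
    return np.array(o["tool_pos"]),yy
E
python3 - <<'E'
from h import *
p,y=st(); print("need ydir",np.degrees(J["yaw"])+90, "handle",jw(-5,0,61),"d cm",(jw(-5,0,51)-p)/10)
E
```

```text
t 2.2 tcp [ 190.6 -673.6  193.5] ydir -74.2 zax [ 0.  0. -1.] F [-0.6  0.5 -0.2] Fjig [-0.5  0.6] w 91.4 ff 0.0 q [-1.33  0.38  1.73  0.    1.03 -0.03]
need ydir 108.62112834175176 handle [565.76174637 154.90345607  61.        ] d cm [ 37.5120066   82.84557492 -14.25313232]
```

>>> {"fn": "drive_tool", "kwargs": {"increments": [[31,32,0,0,0,2.8,0],[31,32,0,0,0,2.8,0],[31,32,0,0,0,2.8,0],[31,32,0,0,0,2.8,0],[31,32,0,0,0,2.8,0],[31,32,0,0,0,2.8,0],[31,32,0,0,0,2.8,0],[37.5,82.8,-3,0,0,2.8,0],[37.5,82.8,-3,0,0,2.8,0],[37.5,82.8,-3,0,0,2.8,0],[37.5,82.8,-3,0,0,2.8,0],[37.5,82.8,-3,0,0,2.8,0]]}}

```text
t: 3.4
tool_pos: [489.8, -176.9, 181.0]
tool_rot: [3.1, 0.507, 0.001]
contact_force: [0.4, -0.3, 0.7]
grip_width: 90.8
finger_force: 0.0
```

>>> {"fn": "drive_tool", "kwargs": {"increments": [[6.5,38,-3,0,0,0,0],[6.5,38,-3,0,0,0,0]]}}

```text
t: 3.6
tool_pos: [506.6, -78.5, 173.3]
tool_rot: [3.1, 0.508, 0.001]
contact_force: [0.9, -1.2, -0.4]
grip_width: 91.3
finger_force: 0.0
```

```bash
python3 -c "
from h import *
p,y=st(); print((jw(-5,0,51)-p)/10)"
```

```text
t 3.6 tcp [506.6 -78.5 173.3] ydir -71.4 zax [ 0.001 -0.    -1.   ] F [ 0.9 -1.2 -0.4] Fjig [ 0.5 -1.4] w 91.3 ff 0.0 q [-0.2   0.11  2.12  0.    0.91  1.05]
[  5.91129012  23.34254473 -12.23275601]
```

>>> {"fn": "drive_tool", "kwargs": {"increments": [[5.9,23.3,-4,0,0,0,60],[5.9,23.3,-4,0,0,0,60],[5.9,23.3,-4,0,0,0,60],[5.9,23.3,-4,0,0,0,60],[5.9,23.3,-4,0,0,0,60],[5.9,23.3,-6,0,0,0,60],[5.9,23.3,-6,0,0,0,60]]}}

```text
t: 4.3
tool_pos: [564.0, 153.3, 111.0]
tool_rot: [3.1, 0.511, -0.005]
contact_force: [-1.6, -0.4, -0.0]
grip_width: 69.6
finger_force: 0.0
```

```bash
python3 - <<'E'
from h import *
p,y=st(); print((jw(-5,0,51)-p)/10)
P={n:optics.grab_frame(n) for n in("top","side")}
a=cv2.resize(P["top"]["pixels"][105:185,145:225],(400,400),interpolation=2); b=cv2.resize(P["side"]["pixels"][180:270,140:230],(400,400),interpolation=2)
cv2.imwrite("pics/c2.png",np.hstack([a,b]))
E
```

```text
t 4.3 tcp [564.  153.3 111. ] ydir -71.29 zax [-0.003 -0.001 -1.   ] F [-1.6 -0.4 -0. ] Fjig [-1.7  0.2] w 69.6 ff 0.0 q [ 0.23  0.32  2.   -0.    0.83  1.47]
[ 0.17427383  0.16481492 -6.00253012]
```

View pics/c2.png

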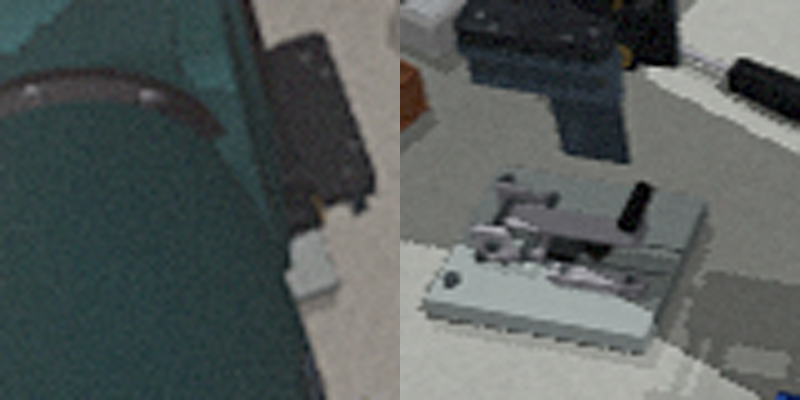

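>>> {"fn": "drive_tool", "kwargs": {"increments": [[0.1,0.1,-4,0,0,0,60],[0.1,0.1,-6.2,0,0,0,60],[0.1,0.1,-6.2,0,0,0,120],[0.1,0.1,-6.2,0,0,0,150],[0.1,0.1,-6.2,0,0,0,160],[0.1,0.1,-6.2,0,0,0,160]]}}

```text
t: 5.0
tool_pos: [567.4, 153.5, 52.7]
tool_rot: [-3.1, -0.507, -0.003]
contact_force: [0.4, -0.4, 0.0]
grip_width: 40.7
finger_force: 0.0
```

```bash
python3 - <<'E'
from h import *
p,y=st(); P=optics.grab_frame("side")
cv2.imwrite("pics/c3.png",cv2.resize(P["pixels"][180:270,140:230],(500,500),interpolation=2))
for X in (jw(-5,0,61),p,jw(-5,-15,61),jw(-5,15,61)): print((proj(P,X)-[140,180])*5.556)
E
```

```text
t 5.0 tcp [567.4 153.5  52.7] ydir -71.42 zax [ 0.002  0.    -1.   ] F [ 0.4 -0.4  0. ] Fjig [ 0.3 -0.5] w 40.7 ff 0.0 q [0.22 0.41 2.01 0.   0.72 1.47]
[289.51544315 254.60169675]
[290.61605816 264.64872433]
[301.12256343 231.35037543]
[277.66836213 278.33370614]
```

View pics/c3.png

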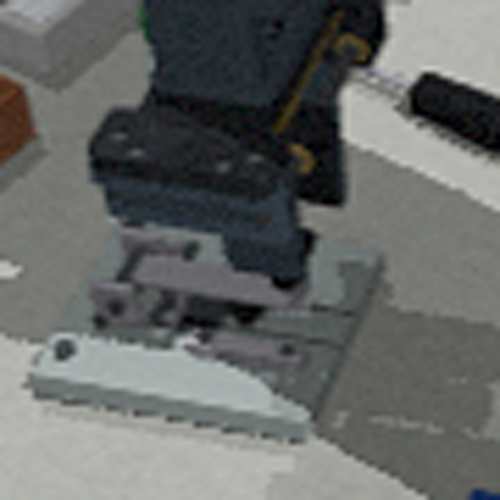

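>>> {"fn": "drive_tool", "kwargs": {"increments": [[0,0,-0.2,0,0,0,200],[0,0,-0.2,0,0,0,200],[0,0,-0.2,0,0,0,200],[0,0,-0.2,0,0,0,200]]}}

```text
t: 5.45
tool_pos: [566.4, 153.6, 49.1]
tool_rot: [-3.1, -0.508, 0.0]
contact_force: [0.3, -0.8, -0.0]
grip_width: 19.6
finger_force: 0.0
```

```bash
python3 -c "
from h import *
st()"
```

```text
t 5.45 tcp [566.4 153.6  49.1] ydir -71.4 zax [-0. -0. -1.] F [ 0.3 -0.8 -0. ] Fjig [ 0.1 -0.9] w 19.6 ff 0.0 q [0.23 0.42 2.01 0.   0.71 1.47]
```

```bash
python3 - <<'E'
from h import *
p,y=st(); P=optics.grab_frame("side")
im=cv2.resize(P["pixels"][195:265,145:215],(700,700),interpolation=2)[:600]
for X,c in((jw(-5,-15,61),(0,0,255)),(jw(-5,15,61),(0,0,255)),(p,(0,255,0)),(p+[0,0,19],(255,255,0))):
    u=((proj(P,X)-[145,195]+.5)*10).astype(int); cv2.circle(im,(int(u[0]),int(u[1])),5,c,2)
cv2.imwrite("pics/c4.png",im)
E
```

```text
t 5.45 tcp [566.4 153.6  49.1] ydir -71.4 zax [-0. -0. -1.] F [ 0.3 -0.8 -0. ] Fjig [ 0.1 -0.9] w 19.6 ff 0.0 q [0.23 0.42 2.01 0.   0.71 1.47]
```

View pics/c4.png

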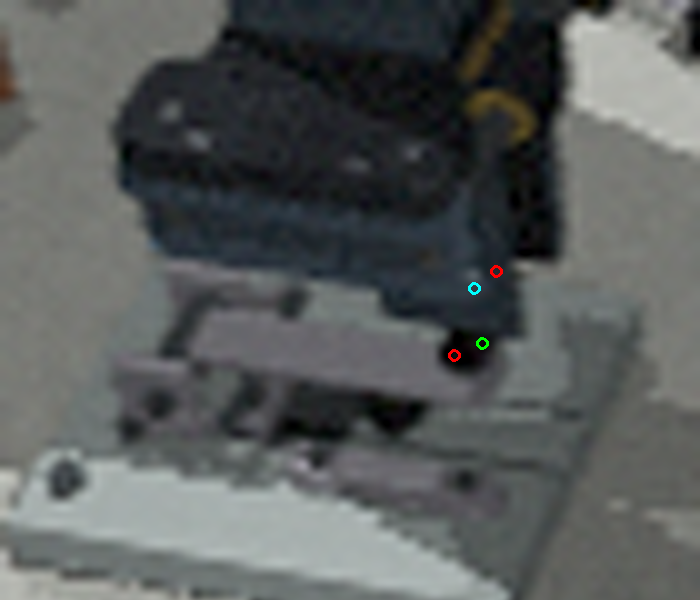

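```bash
python3 - <<'E'
from h import *
np.set_printoptions(precision=1,suppress=True)
P=optics.grab_frame("side")
u=np.array([np.cos(.325),np.sin(.325),0]);v=np.array([-u[1],u[0],0])
for nm,tcp,w in(("c2",[564,153.3,111],69.6),("c3",[567.4,153.5,52.7],40.7),("c4",[566.4,153.6,49.1],19.6)):
    for dz in(0,15,30):
        print(nm,dz,*[proj(P,np.array(tcp)+[0,0,dz]+u*a+v*(w/2+b)) for a in(-16,16) for b in(0,13)])
    print(nm,'other finger',*[proj(P,np.array(tcp)+u*a-v*(w/2)) for a in(-16,16)])
print("seen c2",(192,216.3),(177,214),"c3",(140+305/5.556,180+290/5.556),(140+230/5.556,180+265/5.556),"c4",(145+52,195+33.5),(145+38.5,195+31))
E
```

```text
c2 0 [192.1 221.8] [190.1 225.7] [179.1 219.7] [177.  223.5]
c2 15 [191.4 217.1] [189.4 221. ] [178.3 215. ] [176.2 218.8]
c2 30 [190.6 212.4] [188.6 216.2] [177.4 210.2] [175.3 214. ]
c2 other finger [202.  202.2] [189.6 200.3]
c3 0 [195.7 234.5] [193.8 238.3] [183.3 232.4] [181.3 236.1]
c3 15 [195.  230.1] [193.1 234. ] [182.5 228. ] [180.5 231.8]
c3 30 [194.3 225.7] [192.5 229.5] [181.7 223.6] [179.7 227.4]
c3 other finger [201.2 223. ] [189.1 221. ]
c4 0 [197.6 232.7] [195.8 236.4] [185.3 230.6] [183.4 234.3]
c4 15 [196.9 228.3] [195.1 232.1] [184.5 226.2] [182.6 230. ]
c4 30 [196.3 223.9] [194.4 227.7] [183.8 221.8] [181.8 225.6]
c4 other finger [200.2 227.1] [188.1 225.1]
seen c2 (192, 216.3) (177, 214) c3 (194.8956083513319, 232.19582433405327) (181.3966882649388, 227.69618430525557) c4 (197, 228.5) (183.5, 226)
```

>>> {"fn": "drive_tool", "kwargs": {"increments": [[0,0,0,0,0,0,120],[0,0,0,0,0,0,120],[0,0,0,0,0,0,120],[0,0,0,0,0,0,120],[0,0,0,0,0,0,120],[0,0,-0.6,0,0,0,120],[0,0,-1.2,0,0,0,120],[0,0,-1.2,0,0,0,120]]}}

```text
t: 6.35
tool_pos: [565.7, 153.4, 36.0]
tool_rot: [3.1, 0.508, -0.003]
contact_force: [1.1, -0.5, 0.8]
grip_width: 48.3
finger_force: 0.0
```

>>> {"fn": "drive_tool", "kwargs": {"increments": [[0,0,0,0,0,0,180],[0,0,0,0,0,0,180],[0,0,0,0,0,0,180],[0,0,0,0,0,0,180],[0,0,0,0,0,0,180],[0,0,0,0,0,0,180]]}}

```text
t: 6.95
tool_pos: [565.7, 155.4, 37.1]
tool_rot: [-3.098, -0.506, 0.001]
contact_force: [-6.9, 22.8, -0.8]
grip_width: 29.4
finger_force: 30.0
```

```bash
python3 -c "
from h import *
st()"
```

```text
t 6.95 tcp [565.7 155.4  37.1] ydir -71.46 zax [-0.001  0.002 -1.   ] F [-6.9 22.8 -0.8] Fjig [ 0.7 23.8] w 29.4 ff 30.0 q [0.23 0.44 2.01 0.   0.69 1.47]
```

>>> {"fn": "drive_tool", "kwargs": {"increments": [[-0.06,0.2,0,0,0,0,180],[0.41,0.36,1.17,0,0,0,180],[1.04,0.57,2.24,0,0,0,180],[1.04,0.57,2.24,0,0,0,180]]}}

```text
t: 7.35
tool_pos: [577.1, 159.8, 61.0]
tool_rot: [-3.1, -0.507, 0.001]
contact_force: [-4.2, 6.1, -5.4]
grip_width: 29.1
finger_force: 30.0
```

```bash
python3 -c "
from h import *
st()"
```

```text
t 7.35 tcp [577.1 159.8  61. ] ydir -71.41 zax [-0.001  0.001 -1.   ] F [-4.2  6.1 -5.4] Fjig [-2.1  7.1] w 29.1 ff 30.0 q [0.23 0.41 1.99 0.   0.74 1.48]
```

>>> {"fn": "drive_tool", "kwargs": {"increments": [[0.75,0.31,0.97,0,0,0,180],[1.66,0.62,1.8,0,0,0,180],[2.66,0.95,2.49,0,0,0,180],[3.76,1.32,3.0,0,0,0,180],[4.91,1.71,3.34,0,0,0,180],[6.1,2.11,3.49,0,0,0,180],[7.31,2.52,3.45,0,0,0,180],[8.09,2.78,3.32,0,0,0,180],[8.09,2.78,3.32,0,0,0,180]]}}

```text
t: 8.25
tool_pos: [660.8, 188.4, 94.8]
tool_rot: [-3.099, -0.507, -0.007]
contact_force: [-0.8, 6.9, 3.4]
grip_width: 29.0
finger_force: 30.0
```

```bash
python3 -c "
from h import *
st()"
```

```text
t 8.25 tcp [660.8 188.4  94.8] ydir -71.41 zax [ 0.004  0.002 -1.   ] F [-0.8  6.9  3.4] Fjig [1.4 6.8] w 29.0 ff 30.0 q [0.24 0.48 1.8  0.   0.86 1.49]
```

>>> {"fn": "drive_tool", "kwargs": {"increments": [[0,0,0,0,0,0,100],[0,0,0,0,0,0,100],[0,0,0,0,0,0,100],[0,0,0,0,0,0,100],[0,0,5,0,0,0,100],[0,0,9,0,0,0,100],[0,0,9,0,0,0,100]]}}

```text
t: 8.95
tool_pos: [660.9, 187.7, 188.9]
tool_rot: [-3.1, -0.508, -0.013]
contact_force: [1.0, 0.0, 0.7]
grip_width: 55.6
finger_force: 0.0
```

>>> {"fn": "drive_tool", "kwargs": {"increments": [[-18.6,-38.8,0,0,0,-39.7,87],[-18.6,-38.8,0,0,0,-39.7,87],[-18.6,-38.8,0,0,0,-39.7,87],[-18.6,-38.8,0,0,0,-39.7,87],[-18.6,-38.8,0,0,0,-39.7,87],[-18.6,-38.8,0,0,0,-39.7,87],[-18.6,-38.8,0,0,0,-39.7,87],[-18.6,-38.8,-5,0,0,-39.7,87],[-18.6,-38.8,-10,0,0,-39.7,87],[-18.6,-38.8,-10,0,0,-39.7,87],[-18.6,-38.8,-10,0,0,-39.7,87]]}}

```text
t: 10.05
tool_pos: [468.6, -201.1, 79.3]
tool_rot: [-3.086, 0.578, 0.009]
contact_force: [0.1, 0.3, -0.1]
grip_width: 60.1
finger_force: 0.0
```

```bash
python3 - <<'E'
from fit import *
np.set_printoptions(precision=3,suppress=True)
p,y=st()
P={n:optics.grab_frame(n) for n in("top","side")}
J8=[(x,y,z) for x in(-25,105) for y in(-55,55) for z in(0,20)]
Pl=[(x,y,z) for x in(-55,55) for y in(-20,20) for z in(3,9)]
for Q in (P,{"top":P["top"]},{"side":P["side"]}):
  for l,b,x0,z in(("jig",J8,[570,156,.32],20),("plate",Pl,[509,-213,-.37],6)):
    try: print(l,*fit(Q,l,b,x0,z))
    except Exception as e: print(l,e)
a=cv2.resize(P["top"]["pixels"][105:185,150:230],(400,400),interpolation=2); b=cv2.resize(P["side"]["pixels"][110:200,240:330],(400,400),interpolation=2)
cv2.imwrite("pics/c5.png",np.hstack([a,b]))
E
```

```text
t 10.05 tcp [ 468.6 -201.1   79.3] ydir -111.22 zax [-0.006  0.003 -1.   ] F [ 0.1  0.3 -0.1] Fjig [0.2 0.2] w 60.1 ff 0.0 q [-0.45  0.26  2.16 -0.    0.73  1.49]
jig [571.148 157.068   0.34 ] [np.float64(0.08087859184594559), np.float64(0.15343017402560044)]
plate [ 509.625 -215.743   -0.373] [np.float64(0.11436541143654111)]
jig [571.284 157.869   0.333] [np.float64(0.07907326613509857)]
plate [ 509.   -213.     -0.37] []
jig [572.116 153.661   0.349] [np.float64(0.1447448491697818)]
plate [ 509.625 -215.743   -0.373] [np.float64(0.11436541143654111)]
```

View pics/c5.png

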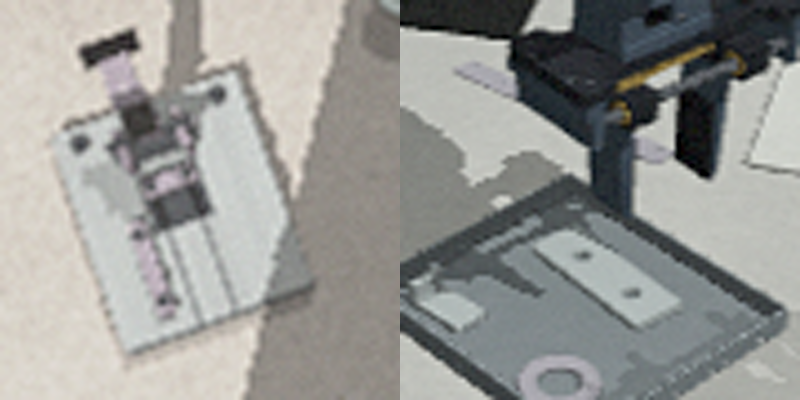

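>>> {"fn": "drive_tool", "kwargs": {"increments": [[0,0,-4,0,0,0,87],[0,0,-7,0,0,0,87],[0,0,-7.4,0,0,0,87],[0,0,-7.4,0,0,0,87]]}}

```text
t: 10.95
tool_pos: [471.5, -200.8, 8.7]
tool_rot: [-3.088, 0.575, 0.002]
contact_force: [0.3, -0.4, 1.0]
grip_width: 60.0
finger_force: 0.0
```

>>> {"fn": "drive_tool", "kwargs": {"increments": [[0,0,-0.4,0,0,0,87],[0,0,-0.8,0,0,0,87],[0,0,-0.8,0,0,0,87]]}}

```text
t: 11.25
tool_pos: [472.0, -201.1, 1.1]
tool_rot: [3.088, -0.575, 0.001]
contact_force: [-0.3, 0.3, -0.1]
grip_width: 60.2
finger_force: 0.0
```

>>> {"fn": "drive_tool", "kwargs": {"increments": [[0.3,0,-0.5,0,0,0,87],[0.3,0,-0.8,0,0,0,87],[0.3,0,-0.8,0,0,0,87]]}}

```text
t: 11.55
tool_pos: [474.7, -200.9, -7.7]
tool_rot: [-3.088, 0.575, 0.001]
contact_force: [-0.0, -0.1, 0.0]
grip_width: 60.4
finger_force: 0.0
```

>>> {"fn": "drive_tool", "kwargs": {"increments": [[0,0,-0.2,0,0,0,87],[0,0,-0.4,0,0,0,87],[0,0,-0.4,0,0,0,87]]}}

```text
t: 11.85
tool_pos: [474.6, -200.9, -11.5]
tool_rot: [-3.088, 0.575, 0.001]
contact_force: [-0.2, -0.5, 0.3]
grip_width: 59.7
finger_force: 0.0
```

>>> {"fn": "drive_tool", "kwargs": {"increments": [[0,0,-0.1,0,0,0,87],[0,0,-0.2,0,0,0,87],[0,0,-0.2,0,0,0,87]]}}

```text
t: 12.15
tool_pos: [474.7, -201.0, -13.4]
tool_rot: [-3.088, 0.575, 0.0]
contact_force: [-0.3, -0.1, -0.3]
grip_width: 60.1
finger_force: 0.0
```

>>> {"fn": "drive_tool", "kwargs": {"increments": [[0,0,-0.1,0,0,0,87],[0,0,-0.15,0,0,0,87],[0,0,-0.15,0,0,0,87]]}}

```text
t: 12.45
tool_pos: [474.7, -201.0, -14.9]
tool_rot: [-3.088, 0.575, 0.0]
contact_force: [1.1, 0.3, 0.9]
grip_width: 60.1
finger_force: 0.0
```

>>> {"fn": "drive_tool", "kwargs": {"increments": [[0,0,-0.1,0,0,0,87],[0,0,-0.1,0,0,0,87]]}}

```text
t: 12.65
tool_pos: [474.7, -201.0, -15.9]
tool_rot: [-3.088, 0.575, 0.0]
contact_force: [-0.4, 0.8, 0.1]
grip_width: 60.4
finger_force: 0.0
```

>>> {"fn": "drive_tool", "kwargs": {"increments": [[0,0,-0.1,0,0,0,87],[0,0,-0.1,0,0,0,87]]}}

```text
t: 12.85
tool_pos: [474.7, -201.0, -16.9]
tool_rot: [-3.088, 0.575, 0.0]
contact_force: [-1.1, -0.7, -0.5]
grip_width: 60.2
finger_force: 0.0
```

>>> {"fn": "drive_tool", "kwargs": {"increments": [[0,0,-0.1,0,0,0,87],[0,0,-0.1,0,0,0,87]]}}

```text
t: 13.05
tool_pos: [474.8, -201.0, -17.2]
tool_rot: [-3.088, 0.575, 0.001]
contact_force: [-5.0, 1.2, 19.2]
grip_width: 60.0
finger_force: 9.3
```

>>> {"fn": "drive_tool", "kwargs": {"increments": [[0,0,-0.1,0,0,0,87],[0,0,-0.1,0,0,0,87]]}}

```text
t: 13.25
tool_pos: [474.8, -201.0, -17.2]
tool_rot: [-3.088, 0.575, 0.001]
contact_force: [-13.7, 6.0, 45.2]
grip_width: 60.1
finger_force: 22.1
```

>>> {"fn": "drive_tool", "kwargs": {"increments": [[0,0,-0.1,0,0,0,87],[0,0,-0.1,0,0,0,87]]}}

```text
t: 13.45
tool_pos: [474.9, -201.0, -17.3]
tool_rot: [-3.088, 0.575, 0.002]
contact_force: [-20.3, 9.1, 68.8]
grip_width: 60.3
finger_force: 34.8
```

>>> {"fn": "drive_tool", "kwargs": {"increments": [[0,0,0.4,0,0,0,87],[0,0,0.4,0,0,0,170],[0,0,0.4,0,0,0,170],[0,0,0.4,0,0,0,170],[0,0,0.4,0,0,0,170],[0,0,0.4,0,0,0,170]]}}

```text
t: 14.05
tool_pos: [474.6, -200.9, -16.0]
tool_rot: [-3.088, 0.575, 0.001]
contact_force: [0.0, -0.8, -0.9]
grip_width: 39.7
finger_force: 30.0
```

```bash
sed -i 's/^J=.*/J=dict(x=570.7,y=158.2,yaw=.329)/' h.py; python3 -c "
from h import *
p,y=st()
for jx in(-90,-60): print('to',jw(jx,0,0), (jw(jx,0,0)-p)[:2]/10)
print('turn',np.degrees(J['yaw'])-90-y)"
```

```text
t 14.05 tcp [ 474.6 -200.9  -16. ] ydir -111.1 zax [-0.  0. -1.] F [ 0.  -0.8 -0.9] Fjig [-0.2 -0.8] w 39.7 ff 30.0 q [-0.45  0.45  2.15  0.    0.54  1.49]
to [485.52706779 129.12128582   0.        ] [ 1.0894137  33.00309985]
to [513.91804519 138.81419055   0.        ] [ 3.92851144 33.97239032]
turn 39.94903935616097
```

>>> {"fn": "drive_tool", "kwargs": {"increments": [[0,0,4,0,0,0,170],[0,0,8,0,0,0,170],[1,6,9,0,0,8,170],[2,11,9,0,0,16,170],[3,16,9,0,0,24,170],[3.6,21,9,0,0,32,170],[3.6,26,9,0,0,39.9,170],[3.6,30,9,0,0,39.9,170],[3.6,33.4,8,0,0,39.9,170],[3.6,33.4,6,0,0,39.9,170],[3.6,33.4,6,0,0,39.9,170],[3.6,33.4,6,0,0,39.9,170]]}}

```text
t: 15.25
tool_pos: [510.3, 132.7, 44.1]
tool_rot: [3.099, 0.513, -0.002]
contact_force: [0.6, 0.2, 0.4]
grip_width: 39.4
finger_force: 30.0
```

```bash
python3 - <<'E'
from h import *
p,y=st()
print((jw(-65,-4,5)-p)/10, np.degrees(J['yaw'])-90-y)
P={n:optics.grab_frame(n) for n in("top","side")}
a=cv2.resize(P["top"]["pixels"][105:205,150:250],(400,400),interpolation=2); b=cv2.resize(P["side"]["pixels"][170:270,140:240],(400,400),interpolation=2)
cv2.imwrite("pics/c6.png",np.hstack([a,b]))
E
```

```text
t 15.25 tcp [510.3 132.7  44.1] ydir -71.2 zax [-0.001 -0.    -1.   ] F [0.6 0.2 0.4] Fjig [ 0.7 -0. ] w 39.4 ff 30.0 q [ 0.21  0.35  2.13 -0.    0.66  1.45]
[ 0.01432074  0.07383104 -3.90924909] 0.055266274186280384
```

View pics/c6.png

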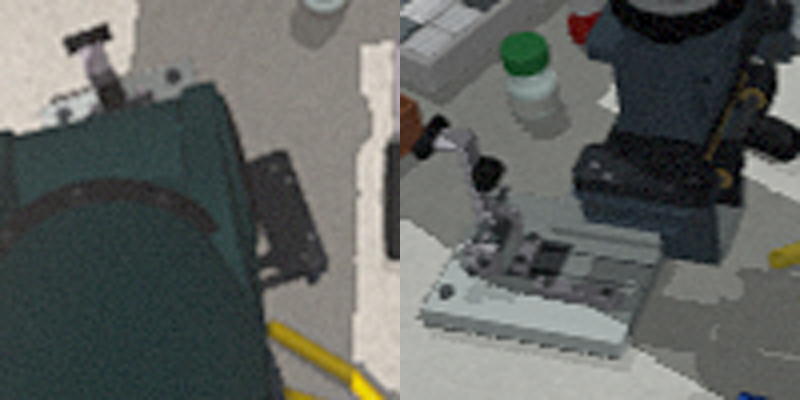

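>>> {"fn": "drive_tool", "kwargs": {"increments": [[0,0,-2,0,0,0,170],[0,0,-3.6,0,0,0,170],[0,0,-3.9,0,0,0,170],[0,0,-3.9,0,0,0,170]]}}

```text
t: 15.75
tool_pos: [510.9, 132.5, 5.5]
tool_rot: [-3.1, -0.512, 0.0]
contact_force: [0.2, -0.1, -1.0]
grip_width: 39.5
finger_force: 30.0
```

>>> {"fn": "drive_tool", "kwargs": {"increments": [[0,0,-0.2,0,0,0,170],[0,0,-0.3,0,0,0,170],[0,0,-0.3,0,0,0,170]]}}

```text
t: 16.05
tool_pos: [511.1, 133.1, 2.6]
tool_rot: [-3.099, -0.513, -0.001]
contact_force: [-0.3, 0.8, -0.8]
grip_width: 39.6
finger_force: 30.0
```

>>> {"fn": "drive_tool", "kwargs": {"increments": [[0,0,-0.1,0,0,0,170],[0,0,-0.1,0,0,0,170]]}}

```text
t: 16.25
tool_pos: [510.8, 133.0, 1.3]
tool_rot: [-3.099, -0.513, -0.0]
contact_force: [0.5, 0.3, -1.2]
grip_width: 39.7
finger_force: 30.0
```

>>> {"fn": "drive_tool", "kwargs": {"increments": [[0,0,-0.1,0,0,0,170],[0,0,-0.1,0,0,0,170]]}}

```text
t: 16.45
tool_pos: [510.8, 133.1, 0.4]
tool_rot: [-3.099, -0.513, -0.0]
contact_force: [-3.1, 0.3, 6.7]
grip_width: 39.4
finger_force: 30.0
```

```bash
python3 -c "
from h import *
st()"
```

```text
t 16.45 tcp [5.108e+02 1.331e+02 4.000e-01] ydir -71.19 zax [ 0.  0. -1.] F [-3.1  0.3  6.7] Fjig [-2.9  1.3] w 39.4 ff 30.0 q [0.21 0.43 2.13 0.   0.58 1.45]
```

>>> {"fn": "drive_tool", "kwargs": {"increments": [[0.28,0.1,0.05,0,0,0,170],[0.57,0.2,0.05,0,0,0,170],[0.76,0.26,0.05,0,0,0,170],[0.76,0.26,0.05,0,0,0,170]]}}

```text
t: 16.85
tool_pos: [518.9, 135.8, 0.8]
tool_rot: [-3.099, -0.513, -0.001]
contact_force: [1.1, 1.2, 1.3]
grip_width: 39.7
finger_force: 30.0
```

>>> {"fn": "drive_tool", "kwargs": {"increments": [[-0.03,0.09,0,0,0,0,170],[-0.06,0.19,0,0,0,0,170],[-0.06,0.19,0,0,0,0,170]]}}

```text
t: 17.15
tool_pos: [517.8, 137.7, 0.8]
tool_rot: [-3.099, -0.513, -0.0]
contact_force: [0.9, 0.5, 2.3]
grip_width: 39.8
finger_force: 30.0
```

```bash
python3 -c "
from h import *
st()"
```

```text
t 17.15 tcp [517.8 137.7   0.8] ydir -71.2 zax [ 0.  0. -1.] F [0.9 0.5 2.3] Fjig [1.  0.2] w 39.8 ff 30.0 q [0.22 0.44 2.11 0.   0.59 1.46]
```

>>> {"fn": "drive_tool", "kwargs": {"increments": [[-0.03,0.09,0,0,0,0,170],[-0.03,0.09,0,0,0,0,170]]}}

```text
t: 17.35
tool_pos: [517.5, 138.5, 0.8]
tool_rot: [-3.099, -0.513, -0.0]
contact_force: [1.1, -0.2, 2.7]
grip_width: 39.4
finger_force: 30.0
```

>>> {"fn": "drive_tool", "kwargs": {"increments": [[-0.03,0.09,0,0,0,0,170],[-0.03,0.09,0,0,0,0,170]]}}

```text
t: 17.55
tool_pos: [517.1, 139.3, 0.7]
tool_rot: [3.099, 0.513, -0.0]
contact_force: [0.4, -2.4, 2.7]
grip_width: 39.4
finger_force: 30.0
```

```bash
python3 -c "
from h import *
st()"
```

```text
t 17.55 tcp [517.1 139.3   0.7] ydir -71.21 zax [-0. -0. -1.] F [ 0.4 -2.4  2.7] Fjig [-0.4 -2.4] w 39.4 ff 30.0 q [ 0.22  0.44  2.11 -0.    0.59  1.46]
```

>>> {"fn": "drive_tool", "kwargs": {"increments": [[0.14,0.05,0,0,0,0,170],[0.28,0.1,0,0,0,0,170],[0.28,0.1,0,0,0,0,170]]}}

```text
t: 17.85
tool_pos: [519.3, 140.0, 0.6]
tool_rot: [3.099, 0.513, -0.003]
contact_force: [-2.7, -3.9, 6.6]
grip_width: 40.0
finger_force: 30.0
```

```bash
python3 - <<'E'
from h import *
p,y=st(); P=optics.grab_frame("top")
Rm=np.array([[np.cos(J['yaw']),np.sin(J['yaw'])],[-np.sin(J['yaw']),np.cos(J['yaw'])]]); o=np.array([J['x'],J['y']])
print(Rm@(p[:2]-o))
for c in((183,219),(155,225),(210,212),(183,205)):
    u=(150+c[0]/5-.5,105+c[1]/5-.5); print(c,Rm@(at_z(P,u,25)[:2]-o))
E
```

```text
t 17.85 tcp [519.3 140.    0.6] ydir -71.21 zax [-0.002 -0.    -1.   ] F [-2.7 -3.9  6.6] Fjig [-3.8 -2.8] w 40.0 ff 30.0 q [ 0.22  0.45  2.11 -0.    0.59  1.46]
[-54.48603805  -0.58199891]
(183, 219) [31.83045292 -0.87664718]
(155, 225) [34.00899262 14.52517644]
(210, 212) [ 30.37112682 -15.96660296]
(183, 205) [39.25420627 -3.44740251]
```

>>> {"fn": "drive_tool", "kwargs": {"increments": [[0,0,0.04,0,0,0,170],[0,0,0.04,0,0,0,170]]}}

```text
t: 18.1
tool_pos: [519.6, 140.1, 0.9]
tool_rot: [3.099, 0.513, -0.001]
contact_force: [-0.8, -4.3, 0.1]
grip_width: 39.6
finger_force: 30.0
```

```bash
python3 -c "
from h import *
st()"
```

```text
t 18.1 tcp [519.6 140.1   0.9] ydir -71.21 zax [-0.001 -0.    -1.   ] F [-0.8 -4.3  0.1] Fjig [-2.1 -3.8] w 39.6 ff 30.0 q [ 0.22  0.44  2.11 -0.    0.59  1.46]
```

>>> {"fn": "drive_tool", "kwargs": {"increments": [[0.05,0.02,0,0,0,0,170],[0.05,0.02,0,0,0,0,170]]}}

```text
t: 18.3
tool_pos: [520.2, 140.4, 0.9]
tool_rot: [3.099, 0.513, -0.001]
contact_force: [-0.5, -5.2, -0.1]
grip_width: 39.6
finger_force: 30.0
```

>>> {"fn": "drive_tool", "kwargs": {"increments": [[0.05,0.015,0,0,0,0,170],[0.05,0.015,0,0,0,0,170]]}}

```text
t: 18.5
tool_pos: [520.8, 140.6, 0.9]
tool_rot: [3.099, 0.513, -0.001]
contact_force: [-0.6, -4.2, -1.0]
grip_width: 39.4
finger_force: 30.0
```

```bash
python3 -c "
from h import *
st()"
```

```text
t 18.5 tcp [520.8 140.6   0.9] ydir -71.2 zax [-0.001 -0.    -1.   ] F [-0.6 -4.2 -1. ] Fjig [-1.9 -3.8] w 39.4 ff 30.0 q [ 0.22  0.45  2.11 -0.    0.59  1.46]
```

>>> {"fn": "drive_tool", "kwargs": {"increments": [[0.05,0.015,0,0,0,0,170],[0.05,0.015,0,0,0,0,170]]}}

```text
t: 18.7
tool_pos: [521.4, 140.8, 1.0]
tool_rot: [3.099, 0.513, -0.0]
contact_force: [-1.0, -5.1, -0.3]
grip_width: 39.4
finger_force: 30.0
```

>>> {"fn": "drive_tool", "kwargs": {"increments": [[0.05,0.015,0,0,0,0,170],[0.05,0.015,0,0,0,0,170]]}}

```text
t: 18.9
tool_pos: [522.0, 141.0, 1.1]
tool_rot: [3.099, 0.513, -0.0]
contact_force: [-0.2, -4.6, -0.9]
grip_width: 39.6
finger_force: 30.0
```

>>> {"fn": "drive_tool", "kwargs": {"increments": [[0.05,0.015,0,0,0,0,170],[0.05,0.015,0,0,0,0,170]]}}

```text
t: 19.1
tool_pos: [522.5, 141.2, 1.1]
tool_rot: [-3.099, -0.513, -0.0]
contact_force: [-0.1, -4.2, -0.4]
grip_width: 39.7
finger_force: 30.0
```

>>> {"fn": "drive_tool", "kwargs": {"increments": [[0.05,0.015,0,0,0,0,170],[0.05,0.015,0,0,0,0,170]]}}

```text
t: 19.3
tool_pos: [523.1, 141.3, 1.1]
tool_rot: [-3.099, -0.513, -0.0]
contact_force: [-0.8, -4.7, -1.3]
grip_width: 39.3
finger_force: 30.0
```

>>> {"fn": "drive_tool", "kwargs": {"increments": [[0.05,0.015,0,0,0,0,170],[0.05,0.015,0,0,0,0,170]]}}

```text
t: 19.5
tool_pos: [523.6, 141.5, 1.1]
tool_rot: [-3.099, -0.513, -0.0]
contact_force: [-0.2, -4.0, 0.0]
grip_width: 39.4
finger_force: 30.0
```

>>> {"fn": "drive_tool", "kwargs": {"increments": [[0.05,0.015,0,0,0,0,170],[0.05,0.015,0,0,0,0,170]]}}

```text
t: 19.7
tool_pos: [524.1, 141.6, 1.1]
tool_rot: [-3.099, -0.513, -0.0]
contact_force: [0.2, -3.6, -1.1]
grip_width: 39.5
finger_force: 30.0
```

>>> {"fn": "drive_tool", "kwargs": {"increments": [[0.05,0.015,0,0,0,0,170],[0.05,0.015,0,0,0,0,170]]}}

```text
t: 19.9
tool_pos: [524.6, 141.8, 1.1]
tool_rot: [-3.099, -0.513, -0.0]
contact_force: [-0.4, -3.4, -0.6]
grip_width: 39.7
finger_force: 30.0
```

>>> {"fn": "drive_tool", "kwargs": {"increments": [[0.055,0.018,0,0,0,0,170],[0.055,0.018,0,0,0,0,170]]}}

```text
t: 20.1
tool_pos: [525.1, 142.0, 1.1]
tool_rot: [-3.099, -0.513, -0.0]
contact_force: [0.1, -3.1, -0.5]
grip_width: 39.4
finger_force: 30.0
```

>>> {"fn": "drive_tool", "kwargs": {"increments": [[0.055,0.018,0,0,0,0,170],[0.055,0.018,0,0,0,0,170]]}}

```text
t: 20.3
tool_pos: [525.7, 142.1, 1.1]
tool_rot: [-3.099, -0.513, -0.0]
contact_force: [-0.6, -3.5, -0.2]
grip_width: 39.5
finger_force: 30.0
```

>>> {"fn": "drive_tool", "kwargs": {"increments": [[0.055,0.018,0,0,0,0,170],[0.055,0.018,0,0,0,0,170]]}}

```text
t: 20.5
tool_pos: [526.2, 142.3, 1.1]
tool_rot: [-3.099, -0.513, -0.0]
contact_force: [-1.4, -2.8, 0.1]
grip_width: 39.5
finger_force: 30.0
```

>>> {"fn": "drive_tool", "kwargs": {"increments": [[0.055,0.018,0,0,0,0,170],[0.055,0.018,0,0,0,0,170]]}}

```text
t: 20.7
tool_pos: [526.7, 142.5, 1.1]
tool_rot: [-3.099, -0.513, -0.0]
contact_force: [-0.9, -3.7, -0.3]
grip_width: 39.7
finger_force: 30.0
```

>>> {"fn": "drive_tool", "kwargs": {"increments": [[0.055,0.018,0,0,0,0,170],[0.055,0.018,0,0,0,0,170]]}}

```text
t: 20.9
tool_pos: [527.3, 142.7, 1.1]
tool_rot: [-3.099, -0.513, -0.0]
contact_force: [0.2, -3.8, -0.1]
grip_width: 39.8
finger_force: 30.0
```

>>> {"fn": "drive_tool", "kwargs": {"increments": [[0.057,0.02,0,0,0,0,170],[0.057,0.02,0,0,0,0,170]]}}

```text
t: 21.1
tool_pos: [527.9, 142.9, 1.1]
tool_rot: [-3.099, -0.513, -0.0]
contact_force: [-0.0, -2.9, 0.5]
grip_width: 39.2
finger_force: 30.0
```

>>> {"fn": "drive_tool", "kwargs": {"increments": [[0.057,0.02,0,0,0,0,170],[0.057,0.02,0,0,0,0,170]]}}

```text
t: 21.3
tool_pos: [528.4, 143.1, 1.1]
tool_rot: [-3.099, -0.513, -0.0]
contact_force: [-0.4, -2.6, -0.9]
grip_width: 39.5
finger_force: 30.0
```

>>> {"fn": "drive_tool", "kwargs": {"increments": [[0.057,0.02,0,0,0,0,170],[0.057,0.02,0,0,0,0,170]]}}

```text
t: 21.5
tool_pos: [529.0, 143.2, 1.1]
tool_rot: [-3.099, -0.513, -0.0]
contact_force: [-0.2, -2.6, -0.2]
grip_width: 39.4
finger_force: 30.0
```

>>> {"fn": "drive_tool", "kwargs": {"increments": [[0.057,0.02,0,0,0,0,170],[0.057,0.02,0,0,0,0,170]]}}

```text
t: 21.7
tool_pos: [529.6, 143.5, 1.1]
tool_rot: [-3.099, -0.513, -0.0]
contact_force: [0.8, -2.5, -1.1]
grip_width: 39.7
finger_force: 30.0
```

>>> {"fn": "drive_tool", "kwargs": {"increments": [[0.063,0.024,0,0,0,0,170],[0.063,0.024,0,0,0,0,170]]}}

```text
t: 21.9
tool_pos: [530.2, 143.7, 1.1]
tool_rot: [3.099, 0.513, 0.0]
contact_force: [0.1, -3.0, -0.6]
grip_width: 39.4
finger_force: 30.0
```

>>> {"fn": "drive_tool", "kwargs": {"increments": [[0.063,0.024,0,0,0,0,170],[0.063,0.024,0,0,0,0,170]]}}

```text
t: 22.1
tool_pos: [530.7, 143.9, 1.1]
tool_rot: [3.099, 0.513, -0.0]
contact_force: [-0.3, -3.4, 0.1]
grip_width: 39.5
finger_force: 30.0
```

>>> {"fn": "drive_tool", "kwargs": {"increments": [[0.063,0.024,0,0,0,0,170],[0.063,0.024,0,0,0,0,170]]}}

```text
t: 22.3
tool_pos: [530.7, 144.0, 0.9]
tool_rot: [3.099, 0.513, -0.002]
contact_force: [-2.9, -4.1, 0.4]
grip_width: 39.7
finger_force: 30.0
```

>>> {"fn": "drive_tool", "kwargs": {"increments": [[0.036,0.05,0,0,0,0,170],[0.036,0.05,0,0,0,0,170]]}}

```text
t: 22.5
tool_pos: [530.7, 144.1, 0.9]
tool_rot: [3.099, 0.513, -0.004]
contact_force: [-5.7, -8.7, 3.6]
grip_width: 39.6
finger_force: 30.0
```

```bash
python3 -c "
from h import *
st()"
```

```text
t 22.5 tcp [530.7 144.1   0.9] ydir -71.2 zax [-0.002 -0.001 -1.   ] F [-5.7 -8.7  3.6] Fjig [-8.2 -6.4] w 39.6 ff 30.0 q [ 0.22  0.46  2.08 -0.    0.6   1.47]
```

>>> {"fn": "drive_tool", "kwargs": {"increments": [[0,0,0,0,0,0,170],[0,0,0,0,0,0,170],[0,0,0,0,0,0,87],[0,0,0,0,0,0,87],[0,0,0,0,0,0,87],[0,0,0,0,0,0,87],[0,0,4,0,0,0,87],[0,0,8,0,0,0,87],[0,0,12,0,0,0,87],[0,0,16,0,0,0,87],[0,0,16,0,0,0,87]]}}

```text
t: 23.6
tool_pos: [534.7, 145.4, 166.4]
tool_rot: [-3.099, -0.513, -0.013]
contact_force: [-0.2, -0.1, -0.8]
grip_width: 60.0
finger_force: 0.0
```

```bash
python3 - <<'E'
from h import *
p,y=st(); P={n:optics.grab_frame(n) for n in("top","side")}
for q in(1.4,1.5,1.6):
    th=.326+q; X=jw(75-84.4*np.cos(th),0,34+84.4*np.sin(th)); print(q,X.round(1),[proj(P[n],X).round(1) for n in P])
for n in P: print(n,[(round(d["score"],2),np.round(d["at"],1)) for d in spotter.place_of(P[n],"clip_handle")])
print((np.array([672,193,88])-p)/10)
cv2.imwrite("pics/c7.png",cv2.resize(P["side"]["pixels"][180:270,140:240],(600,540),interpolation=2))
E
```

```text
t 23.6 tcp [534.7 145.4 166.4] ydir -71.19 zax [ 0.008  0.002 -1.   ] F [-0.2 -0.1 -0.8] Fjig [-0.3 -0.1] w 60.0 ff 0.0 q [0.22 0.18 2.05 0.   0.9  1.47]
1.4 [654.  186.6 117.4] [array([172.7, 119.3]), array([152.4, 203.6])]
1.5 [661.8 189.3 115.7] [array([171.8, 116.6]), array([149.4, 203.6])]
1.6 [669.5 191.9 113.1] [array([170.9, 114.1]), array([146.5, 203.9])]
top []
side [(0.88, array([145.6, 203.3])), (0.73, array([261.6, 283.8])), (0.7, array([194.4, 235.9])), (0.39, array([249.5, 175.3]))]
[13.7257926   4.75665868 -7.83914969]
```

View pics/c7.png

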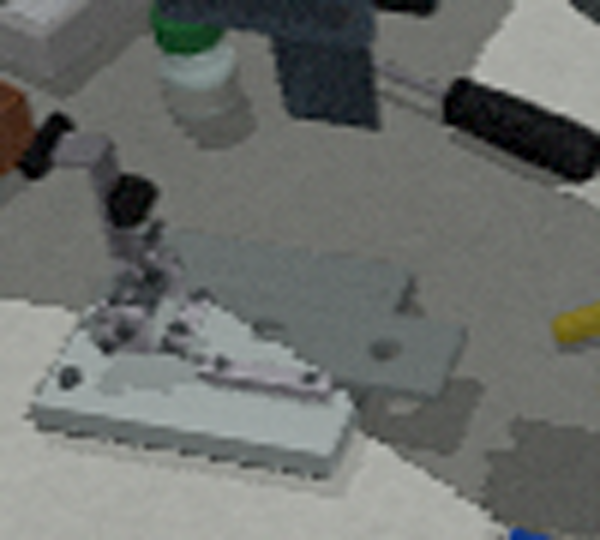

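>>> {"fn": "drive_tool", "kwargs": {"increments": [[5,1.7,0,0,0,0,87],[10,3.4,0,0,0,0,87],[13.7,4.8,0,0,0,0,87],[13.7,4.8,0,0,0,0,87],[13.7,4.8,-3,0,0,0,87],[13.7,4.8,-6,0,0,0,87],[13.7,4.8,-7.8,0,0,0,87],[13.7,4.8,-7.8,0,0,0,87]]}}

```text
t: 24.6
tool_pos: [666.2, 192.0, 79.4]
tool_rot: [3.099, 0.513, -0.009]
contact_force: [-0.6, 0.8, -1.2]
grip_width: 60.1
finger_force: 0.0
```

>>> {"fn": "drive_tool", "kwargs": {"increments": [[0,0,0,0,0,0,180],[0,0,0,0,0,0,180],[0,0,0,0,0,0,180],[0,0,0,0,0,0,180],[0,0,0,0,0,0,180],[0,0,0,0,0,0,180]]}}

```text
t: 25.2
tool_pos: [669.7, 191.9, 84.2]
tool_rot: [3.098, 0.513, 0.003]
contact_force: [2.2, -7.8, 4.6]
grip_width: 29.4
finger_force: 30.0
```

```bash
python3 -c "
from h import *
st()"
```

```text
t 25.2 tcp [669.7 191.9  84.2] ydir -71.19 zax [ 0.002 -0.001 -1.   ] F [ 2.2 -7.8  4.6] Fjig [-0.4 -8.1] w 29.4 ff 30.0 q [ 0.25  0.51  1.78 -0.    0.86  1.49]
```

>>> {"fn": "drive_tool", "kwargs": {"increments": [[-0.74,-0.32,0.26,0,0,0,180],[-1.52,-0.59,0.43,0,0,0,180],[-2.31,-0.85,0.52,0,0,0,180],[-3.11,-1.13,0.52,0,0,0,180],[-3.91,-1.4,0.44,0,0,0,180],[-4.68,-1.67,0.28,0,0,0,180],[-5.45,-1.93,0.03,0,0,0,180],[-6.19,-2.18,-0.29,0,0,0,180],[-6.89,-2.42,-0.69,0,0,0,180],[-7.55,-2.64,-1.16,0,0,0,180],[-8.17,-2.85,-1.7,0,0,0,180],[-8.17,-2.85,-1.7,0,0,0,180]]}}

```text
t: 26.4
tool_pos: [586.2, 163.3, 66.0]
tool_rot: [3.098, 0.513, -0.001]
contact_force: [-1.9, -7.1, 1.3]
grip_width: 29.4
finger_force: 30.0
```

```bash
python3 -c "
from h import *
st()"
```

```text
t 26.4 tcp [586.2 163.3  66. ] ydir -71.18 zax [-0.001 -0.001 -1.   ] F [-1.9 -7.1  1.3] Fjig [-4.1 -6.1] w 29.4 ff 30.0 q [ 0.23  0.42  1.97 -0.    0.76  1.48]
```

>>> {"fn": "drive_tool", "kwargs": {"increments": [[-0.55,-0.22,-0.61,0,0,0,180],[-1.05,-0.39,-1.27,0,0,0,180],[-1.49,-0.54,-1.97,0,0,0,180],[-1.64,-0.59,-2.27,0,0,0,180],[-1.64,-0.59,-2.27,0,0,0,180]]}}

```text
t: 26.9
tool_pos: [569.9, 157.7, 42.7]
tool_rot: [3.099, 0.513, -0.002]
contact_force: [-0.3, -5.9, -1.8]
grip_width: 29.4
finger_force: 30.0
```

```bash
python3 -c "
from h import *
st()"
```

```text
t 26.9 tcp [569.9 157.7  42.7] ydir -71.19 zax [-0.001 -0.001 -1.   ] F [-0.3 -5.9 -1.8] Fjig [-2.2 -5.5] w 29.4 ff 30.0 q [ 0.23  0.43  2.   -0.    0.71  1.47]
```

>>> {"fn": "drive_tool", "kwargs": {"increments": [[-0.06,-0.02,-0.13,0,0,0,180],[-0.06,-0.02,-0.13,0,0,0,180]]}}

```text
t: 27.1
tool_pos: [569.4, 157.5, 41.7]
tool_rot: [3.099, 0.513, -0.002]
contact_force: [-1.6, -6.5, -2.1]
grip_width: 29.1
finger_force: 30.0
```

>>> {"fn": "drive_tool", "kwargs": {"increments": [[-0.05,-0.02,-0.1,0,0,0,180],[-0.05,-0.02,-0.1,0,0,0,180]]}}

```text
t: 27.3
tool_pos: [569.0, 157.3, 40.7]
tool_rot: [3.099, 0.513, -0.002]
contact_force: [-1.2, -6.1, -2.9]
grip_width: 29.5
finger_force: 30.0
```

>>> {"fn": "drive_tool", "kwargs": {"increments": [[-0.04,-0.01,-0.1,0,0,0,180],[-0.04,-0.01,-0.1,0,0,0,180]]}}

```text
t: 27.5
tool_pos: [568.5, 157.2, 39.7]
tool_rot: [3.099, 0.513, -0.002]
contact_force: [-1.0, -6.7, -2.5]
grip_width: 29.0
finger_force: 30.0
```

>>> {"fn": "drive_tool", "kwargs": {"increments": [[-0.04,-0.01,-0.08,0,0,0,180],[-0.04,-0.01,-0.08,0,0,0,180]]}}

```text
t: 27.7
tool_pos: [568.3, 157.1, 39.1]
tool_rot: [3.099, 0.513, -0.001]
contact_force: [-1.1, -6.5, -0.2]
grip_width: 29.3
finger_force: 30.0
```

>>> {"fn": "drive_tool", "kwargs": {"increments": [[0,0,0,0,0,0,100],[0,0,0,0,0,0,100],[0,0,0,0,0,0,100],[0,0,0,0,0,0,100],[0,0,4,0,0,0,100],[0,0,9,0,0,0,100],[0,0,14,0,0,0,100],[0,0,18,0,0,0,100],[-8,-20,18,0,0,0,100],[-8,-25,18,0,0,0,100],[-8,-30,18,0,0,0,100],[-8,-30,18,0,0,0,100]]}}

```text
t: 28.9
tool_pos: [512.7, -35.6, 219.6]
tool_rot: [3.099, 0.514, 0.001]
contact_force: [0.3, 0.1, 1.1]
grip_width: 55.4
finger_force: 0.0
```

>>> {"fn": "drive_tool", "kwargs": {"increments": [[0,0,0,0,0,0,100],[0,0,0,0,0,0,100],[0,0,0,0,0,0,100]]}}

```text
t: 29.2
tool_pos: [513.7, -33.4, 219.4]
tool_rot: [-3.099, -0.514, -0.0]
contact_force: [0.6, 0.1, 0.1]
grip_width: 55.1
finger_force: 0.0
```

```bash
python3 - <<'E'
from h import *
st(); P={n:optics.grab_frame(n) for n in("top","side")}
for q in(.0,.11,.25):
    th=.326+q; X=jw(75-84.4*np.cos(th),0,34+84.4*np.sin(th)); print(q,[proj(P[n],X).round(1) for n in P])
for n in P:
  for l in("clip_handle","plate_center"): print(n,l,[(round(d["score"],2),np.round(d["at"],1)) for d in spotter.place_of(P[n],l)])
X=jw(-5,0,26); print("plate",[proj(P[n],X).round(1) for n in P])
E
```

```text
t 29.2 tcp [513.7 -33.4 219.4] ydir -71.17 zax [ 0.  0. -1.] F [0.6 0.1 0.1] Fjig [ 0.6 -0.1] w 55.1 ff 0.0 q [-0.11  0.05  2.09  0.    1.    1.13]
0.0 [array([188.2, 157.8]), array([191.6, 226.2])]
0.11 [array([187.2, 155.9]), array([189.9, 223.5])]
0.25 [array([185.9, 153. ]), array([187.2, 220.1])]
top clip_handle [(0.66, array([170. , 251.6])), (0.52, array([191.4, 153.7])), (0.2, array([193.6, 160.9]))]
top plate_center [(0.85, array([351.6, 287.9])), (0.82, array([189.6, 158.7]))]
side clip_handle [(0.78, array([190.4, 225. ])), (0.65, array([259.7, 286. ]))]
side plate_center [(0.85, array([194.5, 237.3])), (0.61, array([383.9, 195.1]))]
plate [array([190.2, 160.7]), array([193.2, 236.1])]
```

```bash
python3 - <<'E'
from h import *
P={n:optics.grab_frame(n) for n in("top","side")}
a=cv2.resize(P["top"]["pixels"][110:190,150:230],(400,400),interpolation=2); b=cv2.resize(P["side"]["pixels"][190:270,145:225],(400,400),interpolation=2)
cv2.imwrite("pics/c8.png",np.hstack([a,b]))
E
```

```text
(no output)
```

View pics/c8.png

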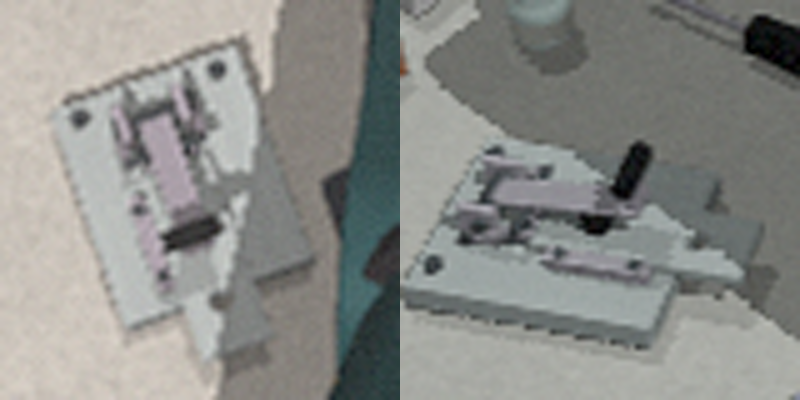

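The clip is down on the plate: handle at top-crop (190,232) and side-crop (632,170). The plate sits square along the fence, with its front end overhanging. I'm handing in.

```bash
python3 -c "
from rig import arm
print(arm.hand_in())"
```

```text
the job is handed in; nothing more can be done
None
```

I handed the job in at about 29 s of the 72 s allowed: the plate was pushed home with about 6 N on the end stop and 6 N on the side fence (my estimate from the wrist force), and the clip was eased down onto it and let go. The last picture shows the clip down on a square plate with the robot clear; the hand-in returned no verdict.

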